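# Secure the spares drawer for sea

### The job

Make the spares drawer fast for sea: push the open green drawer fully home, and only then swing the steel retaining bar round, pushing on its side, until it lies flat across the drawer front. Nothing needs to be gripped; leave the loose parts on the locker and around it where they are.

Things in the scene. Friction and masses are not known exactly. Their poses are not given: they have to be found in the camera images.
- locker: Low rusting grey steel locker fixed to the table, 260 mm deep, 340 mm wide, its flat top 85 mm above the table. Origin at table level in the middle of its front edge; +x runs back into the locker, +y along the front (to the robot's left at yaw 0), z up.
- drawer (a joint): Opening of the shallow green steel drawer in metres along the locker's -x: 0 is fully home, 0.15 its end. Its front panel is 330 mm wide, 14 mm thick, from 9 to 75 mm above the table; at home its outer face is 14 mm in front of the locker's front edge. It stays where it is left, and takes about 3 N plus a little more with speed to push. Bronze valve seats sit fixed in it.
- handle (a point): Middle of the outer bar of the drawer's steel bow handle: a 10 mm round bar, 80 mm long along the locker's y, 30 mm clear of the drawer face, 45 mm above the table. It moves with the drawer; at home it lies at (-0.044, -0.040, 0.045) in the locker's frame.
- bar (a joint): Angle of the retaining bar about its upright hinge pin, in rad: 0 is closed (lying along the drawer front, 4 mm off the face, pointing to the locker's -y, against a stop), pi/2 points straight out from the front (locker's -x), pi points away along +y; limit 2.8. So from the pin the bar points along (-sin, -cos) of this angle in the locker's x, y. Seen from above it turns counter-clockwise to close from the robot's side. It stays where it is left; turning takes about 0.15 N m.
- bar_pivot (a point): On the hinge pin's axis, half-way up the bar, at (-0.024, 0.195, 0.0475) in the locker's frame, on a lug at the locker's front left corner; the pin (14 mm) reaches 74 mm above the table, the lug 29 mm.
- bar_end (a point): Middle of the free end of the flat steel retaining bar, 150 mm from the hinge pin. The bar is 12 mm thick, 25 mm high (35 to 60 mm above the table), with nothing under it but the table beyond the lug.
- flange: Cast iron flange blank, a disc 110 mm across and 18 mm high, loose on the locker. Origin under its centre. Bystander.
- pin: Steel piston pin standing upright on the table left of the locker, 32 mm across, 62 mm tall. Origin under its centre. Bystander.
- follower: Tan phenolic cam follower, mushroom shaped, standing on its 44 mm foot, 45 mm tall, loose on the locker. Origin under its centre. Bystander.
- carton: Cardboard carton 70 x 110 x 32 mm, loose on the locker. Origin under its centre. Bystander.
- seat: Spare bronze valve seat, a ring 44 mm across and 16 mm high, on the table in front of the drawer's right half. Origin under its centre. Bystander.
- spanner: Steel spanner 180 mm long, lying on the table right of the locker. Bystander.
- oilcan: Grey oil can, 56 mm across, 75 mm tall, on the table in front of the locker, to the right. Origin under its centre. Bystander.

How it is judged:
By the outcome, as a careful person would: the job done as asked, in the order asked, and still so for the second after the job is handed in, with the robot touching nothing.
It also fails if it takes over 58 s, if anything falls off the work surface, if the arm or the gripper's body presses on something with over 40 N, if the wrist force passes 120 N, or if a joint passes its speed limit or range.

### The arm

A 7-joint arm with a two-finger parallel gripper is mounted at the origin on the work surface. World frame = base frame: x ahead of the robot, y to its left, z up, the work surface at z = 0. Lengths are in m, angles in rad, forces in N, time in s.
With the tool pointing down it reaches from about 0.425 to 0.875 m from the base axis. Payload 4.7 kg.
Tool frame: the origin (TCP) lies on the centre line of the jaws, within the pads' length; the fingertips stand 8 mm ahead of it and the grasp point (between the pads) lies 11 mm behind it (bot.tcp_to_tips is the distance from the TCP to the fingertips, in m); z points along the fingers, y is the direction in which the jaws open and shut (so a half turn about z gives the same grasp; the last joint's range is limited). The gripper opens to 85 mm and grips with 20 to 120 N. Pads are 22 mm wide; open, the fingers measure 114 mm over their backs; the gripper's body (76 mm by 85 mm) begins 54 mm behind the grasp point. The pads swing forward as they close: fully open they stand 13 mm farther back than shut.
Start: joints at [0.014, 0.321, -0.07, 1.45, 0.023, 1.371, -0.057], TCP at [0.65, -0, 0.239] pointing down, gripper open.
Joint ranges: [-2.86, 2.86], [-0.3, 2.09], [-1.38, 1.24], [0.06, 2.45], [-1.56, 4.7], [0.09, 2.05], [-2.69, 2.69]. Speed limits (rad/s): [2.57, 2.57, 3.14, 3.14, 3.14, 3.14, 3.14].

### API

Orientations are given as a unit quaternion [x, y, z, w].
In Python, from plant import sensors, viewer, workorder, bot gives the robot as it stands. The module is installed in compiled form; this text tells all that it offers.
- The arm moves only by the tool drive_tool, never from a script. Its arguments are lists of equal length, an entry for each row: "offset": the shift along the tool's x, y, z in m, a list of three; "turn": the turn, a rotation vector about the tool's x, y, z in rad, a list of three; "fingers": the closure, from 0 (fully open) to 1 (shut). In form: {"offset": [[dx, dy, dz], ...], "turn": [[wx, wy, wz], ...], "fingers": [fingers, ...]}. A call has 1 to 10 rows; each row is the pose to reach, as a shift and turn from the pose commanded when the call began, along the tool's axes at that moment; what a row does not reach only later rows make up. A row lasts 1/12 s, in which the tool goes at most 41.7 mm and 7.16 degrees, less where a joint would pass 70% of its speed; a pose out of reach is approached as far as the arm can. A call with a gripper value outside its range is refused whole. The fingers move at their own pace and stop on an object; "force" is the grip in N (left out, the last holds). Time passes only in rows, so rows that repeat a pose let the fingers close. It gives the time, the measured TCP pose, the force and the opening at its end, in the units of the state.
- sensors.state(): the state, without advancing time (a new reading comes with each control period).
- viewer.get_image(name): name is "scene" or "side" or "wrist"; returns a dict with "frame" (400x640x3 uint8, red, green, blue), "intrinsics" (3x3 intrinsics, pixels), "camera_from_world" (4x4, takes a point from world to camera coordinates); the wrist camera has in their place "hand_eye" (4x4, takes a point from camera to tool coordinates, whose origin is the TCP and whose axes are the flange's). Camera axes: x right, y down, z forward; pixel columns grow to the right and rows downward; lengths in m; the calibration is good to about 2 mm. A picture is of the moment at which its call begins: read the wrist's pose just before it. There is no depth.
- workorder.job_done(): hands the job in, once; it reports no verdict.
The state is a dict: "t": time; "joint_pos": joint angles; "qvel": joint speeds; "joint_torque": joint torques, N m; "position": TCP position; "tcp_rot": TCP orientation; "contact_force": force on the tool from outside, world axes, zero at the start; "torque": the same for the moment, N m; "width": finger opening in m.
Only numpy, scipy, OpenCV 4.12 (cv2) and the standard library are available. Lean on these libraries where they do the work, as an engineer would, in place of code of your own. Each camera call takes 0.05 s, during which the arm holds its last target. There are 200 camera calls.

## Working session

There is one attempt and no reset: what is moved stays moved. The work goes in short steps, Python scripts to look and compute and a tool call to move; the robot and the scene stay as the last step left them, time stands still between calls to the robot, and variables do not carry over. Pictures are saved under pics/ and viewed, about 8 in all and at most 12, crops included, and the job is handed in when it is done.

Besides the shell and the picture viewer there is one more tool, called after ">>>" as name(argument=value, ...) on one line, values as JSON. drive_tool: Moves the arm, as the interface text tells. Its arguments: {"type":"object","properties":{"offset":{"type":"array","items":{"type":"array","items":{"type":"number"}}},"turn":{"type":"array","items":{"type":"array","items":{"type":"number"}}},"fingers":{"type":"array","items":{"type":"number"}},"force":{"type":"number"}},"required":["offset","turn","fingers"]}

```bash
mkdir -p pics; cat > h.py <<'E'
from plant import sensors, viewer, workorder, bot
import numpy as np, cv2
from scipy.spatial.transform import Rotation as R
def snap(n,f):
    s=sensors.state(); d=viewer.get_image(n); cv2.imwrite('pics/'+f,d['frame'][:,:,::-1]); 
    K=np.array(d['intrinsics'])
    if n=='wrist':
        T=np.eye(4);T[:3,:3]=R.from_quat(s['tcp_rot']).as_matrix();T[:3,3]=s['position']
        W=T@np.array(d['hand_eye'])
    else: W=np.linalg.inv(np.array(d['camera_from_world']))
    np.savez('pics/'+f[:-4]+'.npz',K=K,W=W); return d
def pt(f,u,v,z):
    c=np.load('pics/'+f+'.npz'); r=c['W'][:3,:3]@np.linalg.solve(c['K'],[u,v,1.]);o=c['W'][:3,3]
    return o+r*(z-o[2])/r[2]
def proj(f,P):
    c=np.load('pics/'+f+'.npz');p=np.linalg.inv(c['W'])@np.append(P,1);q=c['K']@p[:3];return q[:2]/q[2]
E
python3 -c "
from h import *
snap('scene','a.png');snap('side','b.png');s=sensors.state();print(s['t'],s['position'],s['tcp_rot'],s['contact_force'])"
```

```text
0.1 [ 6.49516705e-01 -3.72607442e-05  2.38296087e-01] [ 7.07084307e-01  7.07128683e-01 -6.74086000e-04 -5.96051378e-04] [-1.79214975 -0.45811548  0.2277638 ]
```

View pics/a.png

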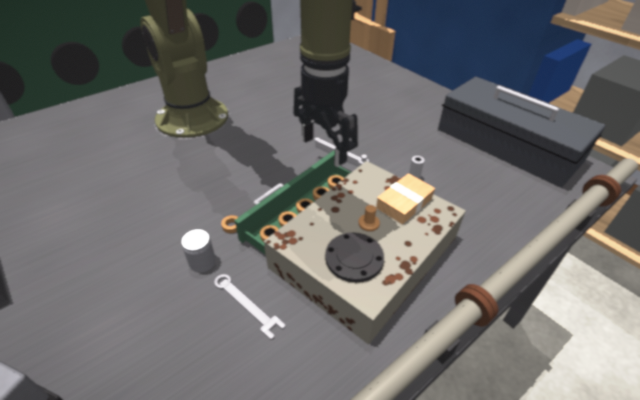

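View pics/b.png

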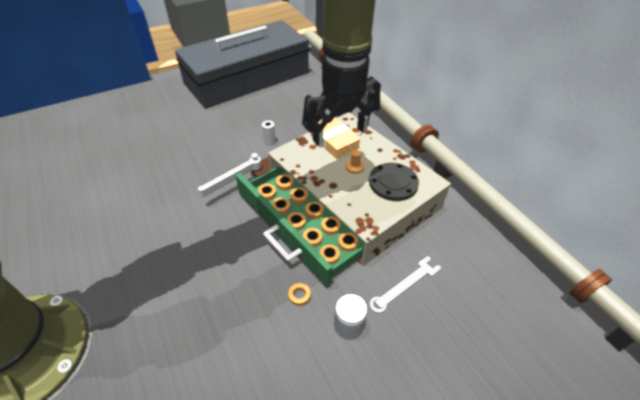

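Image a (scene) has the locker top corners at about (268,250), (372,322), (465,213) and (368,162). Image b (side) shows the open drawer, with the handle bar at (265,233)-(292,258). The retaining bar runs from the pin at (256,158) to its end at (200,188), and the seat is at (299,294).

```bash
python3 -c "
from h import *
np.set_printoptions(precision=3,suppress=True)
for n,u,v in [('FR',268,250),('BR',372,322),('BL',465,213),('FL',368,162)]: print('a',n,pt('a',u,v,.085))
for n,u,v in [('FL',269,155),('FR',363,245),('BR',449,185)]: print('b',n,pt('b',u,v,.085))
for n,u,v,z in [('pin',256,158,.074),('barend',200,188,.0475),('hl',266,234,.045),('hr',291,258,.045),('seat',299,294,.008),('oil',351,302,.075),('drawFL',239,178,.075),('drawFR',330,277,.075),('ppin',268,124,.062)]: print(n,pt('b',u,v,z))
for n,u,v,z in [('barend',316,140,.0475),('pinend',364,158,.074),('seat',230,223,.008),('oil',196,240,.075),('drawFL',333,155,.075),('drawFR',238,222,.075),('ppin',417,160,.062)]: print('a',n,pt('a',u,v,z))
im=cv2.imread('pics/b.png')[100:320,180:380];cv2.imwrite('pics/b2.png',cv2.resize(im,None,fx=2.7,fy=2.7,interpolation=2))
"
```

```text
a FR [ 0.662 -0.143  0.085]
a BR [ 0.896 -0.093  0.085]
a BL [0.835 0.237 0.085]
a FL [0.582 0.197 0.085]
b FL [0.574 0.186 0.085]
b FR [ 0.628 -0.14   0.085]
b BR [ 0.886 -0.094  0.085]
pin [0.547 0.202 0.074]
barend [0.401 0.196 0.047]
hl [0.482 0.003 0.045]
hr [ 0.502 -0.076  0.045]
seat [ 0.488 -0.137  0.008]
oil [ 0.546 -0.228  0.075]
drawFL [0.486 0.157 0.075]
drawFR [ 0.539 -0.167  0.075]
ppin [0.632 0.325 0.062]
a barend [0.39  0.189 0.047]
a pinend [0.555 0.211 0.074]
a seat [ 0.484 -0.136  0.008]
a oil [ 0.545 -0.236  0.075]
a drawFL [0.499 0.158 0.075]
a drawFR [ 0.554 -0.146  0.075]
a ppin [0.633 0.323 0.062]
```

View pics/b2.png

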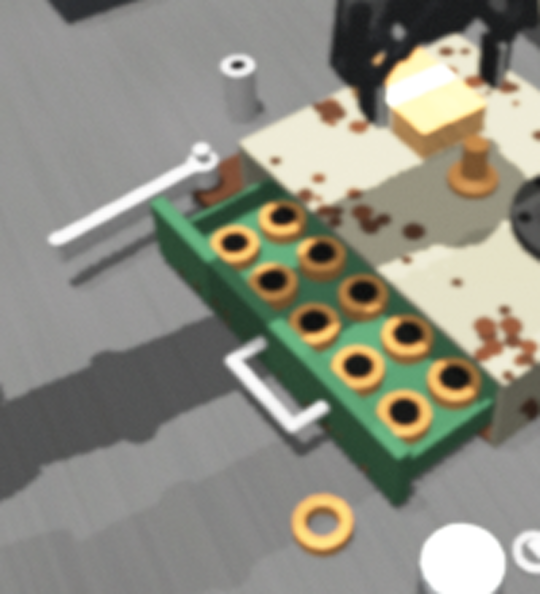

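Pose estimate from these points: locker origin about (0.605, 0.023), yaw about 0.17. The drawer is open about 0.08 m and the bar angle is about 1.65. I'll move above a point in front of the handle, shut the fingers, align the yaw and take a close look.

>>> drive_tool(offset=[[-0.01,-0.04,0],[-0.02,-0.08,0],[-0.03,-0.12,0],[-0.04,-0.16,0],[-0.044,-0.2,0],[-0.044,-0.2,0],[-0.044,-0.2,0],[-0.044,-0.2,0],[-0.044,-0.2,0]], turn=[[0,0,-0.05],[0,0,-0.1],[0,0,-0.15],[0,0,-0.17],[0,0,-0.17],[0,0,-0.17],[0,0,-0.17],[0,0,-0.17],[0,0,-0.17]], fingers=[1,1,1,1,1,1,1,1,1])

```text
t: 0.85
position: [0.4512, -0.0437, 0.2396]
tcp_rot: [0.644, 0.765, 0.0, 0.0]
contact_force: [0.3, 0.1, -1.1]
width: 0.0001
```

```bash
python3 -c "
from h import *
snap('wrist','c.png');s=sensors.state();print(s['t'],s['position'],s['tcp_rot'],s['contact_force'],s['width'])"
```

```text
0.9 [ 0.45126532 -0.04363052  0.23941639] [6.44191782e-01 7.64863976e-01 1.63071283e-04 1.38927346e-04] [-0.7393224   0.06062396 -0.10245752] -0.00011887858688100997
```

View pics/c.png

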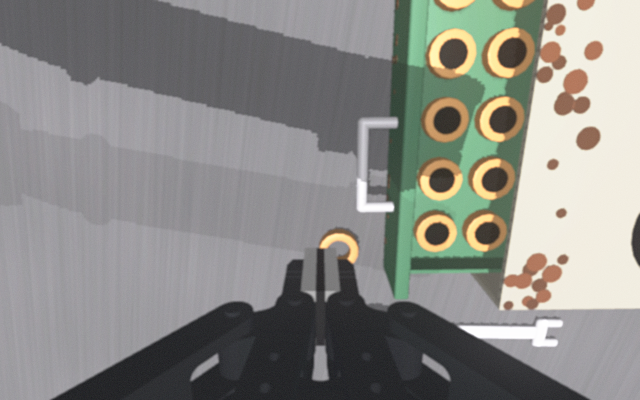

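The wrist picture shows the handle's outer bar at about (363,121)-(362,208), the drawer's front top edge from (410,20) to (401,297), the locker's front edge from (547,0) to (500,308), and the loose seat at (340,248).

```bash
python3 -c "
from h import *
np.set_printoptions(precision=3,suppress=True)
Y=.17;ex=np.array([np.cos(Y),np.sin(Y)]);ey=np.array([-ex[1],ex[0]])
for n,u,v,z in [('hl',363,121,.045),('hr',362,208,.045),('panel',412,20,.075),('panelR',402,297,.075),('edge',547,5,.085),('edgeFR',500,308,.085),('seat',340,248,.008)]:
  p=pt('c',u,v,z);d=p[:2]-[.605,.023];print(n,p,'loc',d@ex,d@ey)
c=np.load('pics/c.npz');print(c['W'])
"
```

```text
hl [0.483 0.008 0.045] loc -0.12318440846030722 0.005869775665606005
hr [ 0.499 -0.073  0.045] loc -0.12105537032704831 -0.07704974057689198
panel [0.5   0.09  0.075] loc -0.09251210066084471 0.08376553245010379
panelR [ 0.549 -0.146  0.075] loc -0.08323965584348988 -0.1567721718010961
edge [0.591 0.114 0.085] loc 0.0020532722853956282 0.092200307128654
edgeFR [ 0.639 -0.136  0.085] loc 0.006691229474223733 -0.1620928195233991
seat [ 0.491 -0.136  0.008] loc -0.13927946930023274 -0.13721802044162731
[[ 0.985  0.162  0.053  0.439]
 [ 0.171 -0.94  -0.295  0.032]
 [ 0.002  0.3   -0.954  0.374]
 [ 0.     0.     0.     1.   ]]
```

Refined pose: yaw about 0.187, origin about (0.609, 0.029), opening about 0.083. I'll descend in front of the handle bar.

>>> drive_tool(offset=[[0.005,0,0.04],[0.01,0,0.08],[0.01,0,0.12],[0.01,0,0.16],[0.01,0,0.198],[0.01,0,0.198],[0.01,0,0.198]], turn=[[0,0,-0.017],[0,0,-0.017],[0,0,-0.017],[0,0,-0.017],[0,0,-0.017],[0,0,-0.017],[0,0,-0.017]], fingers=[1,1,1,1,1,1,1])

```text
t: 1.48
position: [0.4473, -0.0338, 0.0398]
tcp_rot: [0.638, 0.77, -0.002, -0.002]
contact_force: [-0.8, 0.2, 1.3]
width: -0.0001
```

>>> drive_tool(offset=[[0,0.01,0],[0,0.02,0],[0,0.03,0],[0,0.04,0],[0,0.05,0],[0,0.06,0],[0,0.07,0],[0,0.07,0]], turn=[[0,0,0],[0,0,0],[0,0,0],[0,0,0],[0,0,0],[0,0,0],[0,0,0],[0,0,0]], fingers=[1,1,1,1,1,1,1,1])

```text
t: 2.15
position: [0.5218, -0.0205, 0.0438]
tcp_rot: [0.638, 0.77, 0.002, 0.003]
contact_force: [0.4, 0.1, -0.3]
width: 0.0002
```

>>> drive_tool(offset=[[0,0.005,0],[0,0.01,0],[0,0.015,0],[0,0.02,0]], turn=[[0,0,0],[0,0,0],[0,0,0],[0,0,0]], fingers=[1,1,1,1])

```text
t: 2.48
position: [0.5366, -0.0176, 0.0414]
tcp_rot: [0.638, 0.77, -0.0, -0.0]
contact_force: [-4.4, -1.5, 3.2]
width: 0.0001
```

```bash
python3 -c "
from h import *
snap('side','d.png');s=sensors.state();print(s['t'],s['position'],s['contact_force'])
im=cv2.imread('pics/d.png')[100:320,180:420];cv2.imwrite('pics/d2.png',cv2.resize(im,None,fx=2.7,fy=2.7,interpolation=2))"
```

```text
2.5333 [ 0.53819485 -0.01715227  0.04154515] [0.33490138 0.38872286 0.73543576]
```

View pics/d2.png

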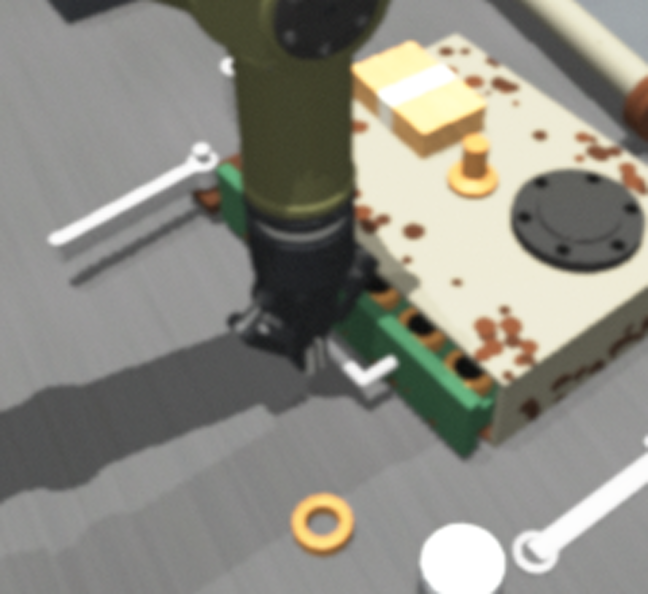

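The crop shows the drawer pushed most of the way, with roughly 20–30 mm left. Push force was about 4.5 N and nothing else has moved. I'll keep pushing gently.

>>> drive_tool(offset=[[0,0.004,0],[0,0.008,0],[0,0.012,0],[0,0.015,0],[0,0.018,0]], turn=[[0,0,0],[0,0,0],[0,0,0],[0,0,0],[0,0,0]], fingers=[1,1,1,1,1])

```text
t: 2.95
position: [0.5519, -0.0146, 0.041]
tcp_rot: [0.638, 0.77, -0.002, -0.002]
contact_force: [-16.9, -2.3, 13.6]
width: 0.0
```

>>> drive_tool(offset=[[0,0.002,0],[0,0.004,0],[0,0.006,0]], turn=[[0,0,0],[0,0,0],[0,0,0]], fingers=[1,1,1])

```text
t: 3.2
position: [0.5523, -0.0146, 0.0409]
tcp_rot: [0.638, 0.77, -0.007, -0.007]
contact_force: [-30.1, -3.4, 27.8]
width: 0.0002
```

>>> drive_tool(offset=[[0,0.002,0],[0,0.004,0]], turn=[[0,0,0],[0,0,0]], fingers=[1,1])

```text
t: 3.37
position: [0.5525, -0.0145, 0.0409]
tcp_rot: [0.638, 0.77, -0.01, -0.009]
contact_force: [-39.9, -5.4, 36.8]
width: -0.0002
```

The drawer stopped hard at TCP local x of about -0.064, where the home position was predicted. I'll back off, lift and check.

>>> drive_tool(offset=[[0,-0.01,0],[0,-0.03,0],[0,-0.06,0],[0,-0.06,-0.04],[0,-0.06,-0.08],[0,-0.06,-0.12],[0,-0.06,-0.16],[0,-0.06,-0.2],[0,-0.06,-0.2]], turn=[[0,0,0],[0,0,0],[0,0,0],[0,0,0],[0,0,0],[0,0,0],[0,0,0],[0,0,0],[0,0,0]], fingers=[1,1,1,1,1,1,1,1,1])

```text
t: 4.12
position: [0.5109, -0.0231, 0.2508]
tcp_rot: [0.638, 0.77, 0.006, 0.007]
contact_force: [1.4, -1.1, 0.8]
width: -0.0003
```

```bash
python3 -c "
from h import *
a=snap('wrist','e.png')['frame'];b=snap('side','f.png')['frame'];s=sensors.state();print(s['t'],s['position'],s['contact_force'])
im=np.vstack([a[:300],np.zeros((0,640,3),np.uint8),cv2.resize(b[120:320,170:490],None,fx=2,fy=2)[:300]]);cv2.imwrite('pics/ef.png',im[:,:,::-1])"
```

```text
4.2167 [ 0.50756272 -0.02306055  0.24380432] [-0.39413637  0.50160304 -0.95529381]
```

View pics/ef.png

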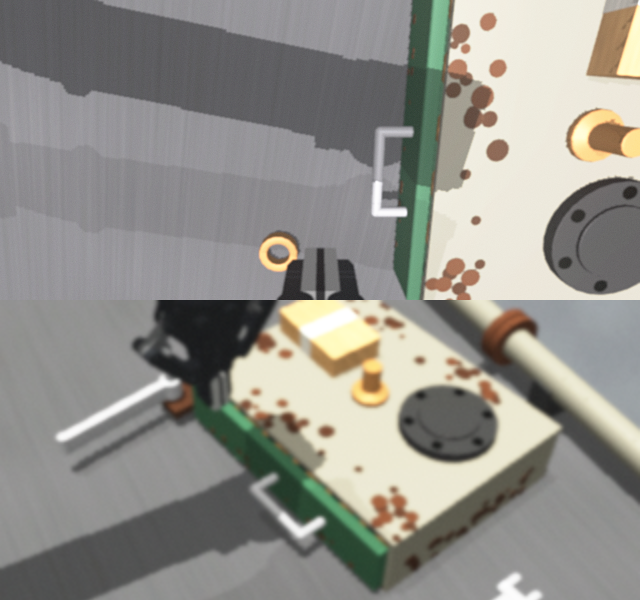

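The drawer panel now sits flush against the locker's front edge. In the wrist view the handle is at (379,131)-(377,212), and the parts on top have not moved. Next is to fix the locker pose from the handle and get the bar geometry.

```bash
python3 -c "
from h import *
np.set_printoptions(precision=4,suppress=True)
hl,hr=pt('e',379,131,.045)[:2],pt('e',377,212,.045)[:2];d=hl-hr;print(hl,hr,np.linalg.norm(d),'yaw',np.arctan2(-d[0],d[1]))
e1,e2=pt('e',449,10,.085)[:2],pt('e',424,298,.085)[:2];d=e1-e2;print('edge',e1,e2,'yaw',np.arctan2(-d[0],d[1]))
Y=.187;ex=np.array([np.cos(Y),np.sin(Y)]);ey=np.array([-ex[1],ex[0]])
o=(hl+hr)/2+.044*ex+.04*ey;print('o',o,'edge loc',(e1-o)@ex,(e2-o)@ex)
p=o-.024*ex+.195*ey;print('piv',p)
# f: side crop (x/2+170,(y-300)/2+120)
for f,u,v,z in [('f',60/2+170,138/2+120,.0475),('f',172/2+170,84/2+120,.06),('b',200,188.5,.0475)]:
  q=pt(f,u,v,z)[:2];r=q-p;print(q,'loc from piv',r@ex,r@ey,'ang',np.arctan2(-r@ex,-r@ey))
print('pivot proj side',proj('f',[*p,.074]),'ppin', pt('b',268,124,.062))
"
```

```text
[0.5634 0.0219] [ 0.5806 -0.0574] 0.08113231441331745 yaw 0.213037325075332
edge [0.5862 0.1236] [ 0.6362 -0.1225] yaw 0.20062176725982642
o [0.6078 0.0298] edge loc -0.0038197092833783257 -0.0003987549014139734
piv [0.548  0.2169]
[0.4003 0.1932] loc from piv -0.14956143769965802 0.004139351319950397 ang 1.5984658582137259
[0.5458 0.2042] loc from piv -0.0044968072734367145 -0.012134999334267933 ang 0.35487688336924456
[0.4008 0.1947] loc from piv -0.1487868460898227 0.0055657660881340935 ang 1.6081865416781933
pivot proj side [254.159  154.2606] ppin [0.6316 0.3247 0.062 ]
```

Pivot is about (0.548, 0.217) and the bar angle about 1.6. I'll go above the bar's outer (+y) side at radius 0.10, then descend about 30 mm clear of it.

>>> drive_tool(offset=[[0.04,0,0],[0.08,0,0],[0.12,0,0],[0.16,-0.005,0],[0.2,-0.01,0],[0.24,-0.015,0],[0.278,-0.015,0],[0.278,-0.015,0],[0.278,-0.015,0]], turn=[[0,0,0],[0,0,0],[0,0,0],[0,0,0],[0,0,0],[0,0,0],[0,0,0],[0,0,0],[0,0,0]], fingers=[1,1,1,1,1,1,1,1,1])

```text
t: 4.97
position: [0.4374, 0.2495, 0.2396]
tcp_rot: [0.636, 0.772, -0.001, -0.001]
contact_force: [0.2, 0.4, -0.1]
width: -0.0002
```

```bash
python3 -c "
from h import *
snap('wrist','g.png');s=sensors.state();print(s['t'],s['position'],s['tcp_rot'],s['contact_force'])"
```

```text
5.0167 [0.43837334 0.24729504 0.23966032] [ 6.37170492e-01  7.70722236e-01 -9.38070933e-04 -3.45748860e-04] [ 0.55056363  0.04286588 -0.14767387]
```

View pics/g.png

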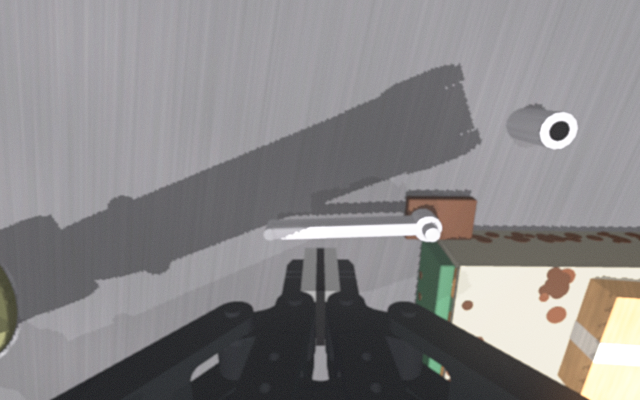

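The wrist view shows the bar from its end at (268,233) to the pin at (431,228). The piston pin is well clear at (558,130).

```bash
python3 -c "
from h import *
np.set_printoptions(precision=4,suppress=True)
e=pt('g',268,234,.055)[:2];p=pt('g',431,229,.074)[:2];m=pt('g',350,232,.06)[:2];t=np.array([.4384,.2473])
Y=.187;ex=np.array([np.cos(Y),np.sin(Y)]);ey=np.array([-ex[1],ex[0]])
for n,q in [('end',e),('piv',p),('mid',m)]: print(n,q,'from tcp',(q-t)@ex,(q-t)@ey)
P=np.array([.548,.2165])
for th in [1.6,1.5,1.2,.9,.6,.3,.15,0]:
  q=P+.10*(-np.sin(th)*ex-np.cos(th)*ey)-.022*(np.cos(th)*ex-np.sin(th)*ey); print(th,'tool x,y from tcp',(q-t)@ey,(q-t)@ex)
"
```

```text
end [0.4003 0.1807] from tcp -0.04979506384468351 -0.058341664408065735
piv [0.5451 0.2225] from tcp 0.10023333364228698 -0.04425161683277829
mid [0.4765 0.2   ] from tcp 0.028634163826870118 -0.05359233101905783
1.6 tool x,y from tcp -0.02572843261071005 0.0026482150084943703
1.5 tool x,y from tcp -0.035767834569233145 0.0006574687249216018
1.2 tool x,y from tcp -0.06636991966414044 0.0007874066268070749
0.9 tool x,y from tcp -0.09556680892301386 0.009955075557313585
0.6 tool x,y from tcp -0.12075043118402909 0.02734155495450003
0.3 tool x,y from tcp -0.13967120847376316 0.051393762395119176
0.15 tool x,y from tcp -0.1462284729869371 0.06526640886006375
0 tool x,y from tcp -0.15063900410775208 0.07996318582201656
```

>>> drive_tool(offset=[[0,0,0.04],[0,0,0.08],[0,0,0.12],[0,0,0.16],[0,0,0.196],[0,0,0.196],[0,0,0.196]], turn=[[0,0,0],[0,0,0],[0,0,0],[0,0,0],[0,0,0],[0,0,0],[0,0,0]], fingers=[1,1,1,1,1,1,1])

```text
t: 5.6
position: [0.4378, 0.2446, 0.0435]
tcp_rot: [0.639, 0.769, -0.002, -0.001]
contact_force: [-0.1, 0.3, 0.9]
width: -0.0001
```

>>> drive_tool(offset=[[-0.008,0,0],[-0.016,0,0],[-0.024,0,0],[-0.032,0,0],[-0.04,0,0],[-0.048,0,0],[-0.056,0,0],[-0.064,0,0]], turn=[[0,0,0],[0,0,0],[0,0,0],[0,0,0],[0,0,0],[0,0,0],[0,0,0],[0,0,0]], fingers=[1,1,1,1,1,1,1,1])

```text
t: 6.27
position: [0.4512, 0.1838, 0.0457]
tcp_rot: [0.638, 0.77, 0.001, 0.0]
contact_force: [-0.0, 2.6, 1.0]
width: -0.0
```

In contact: the force of about 2.6 N at 0.1 m radius fits the bar's friction. I'll follow the arc.

>>> drive_tool(offset=[[-0.008,0.001,0.002],[-0.016,0.003,0.003],[-0.024,0.006,0.003],[-0.032,0.01,0.003],[-0.039,0.014,0.003],[-0.046,0.019,0.003],[-0.052,0.023,0.003],[-0.057,0.028,0.003]], turn=[[0,0,0],[0,0,0],[0,0,0],[0,0,0],[0,0,0],[0,0,0],[0,0,0],[0,0,0]], fingers=[1,1,1,1,1,1,1,1])

```text
t: 6.93
position: [0.4892, 0.1324, 0.0421]
tcp_rot: [0.638, 0.77, -0.0, -0.0]
contact_force: [-1.5, 2.3, -0.6]
width: 0.0
```

>>> drive_tool(offset=[[-0.005,0.006,0],[-0.01,0.012,0],[-0.014,0.018,0],[-0.018,0.024,0],[-0.018,0.024,0]], turn=[[0,0,0],[0,0,0],[0,0,0],[0,0,0],[0,0,0]], fingers=[1,1,1,1,1])

```text
t: 7.35
position: [0.5176, 0.1189, 0.0424]
tcp_rot: [0.639, 0.77, 0.0, 0.001]
contact_force: [0.4, 0.4, 0.0]
width: -0.0002
```

```bash
python3 -c "
from h import *
snap('side','i.png');s=sensors.state();print(s['t'],s['position'],s['contact_force'])
P=np.array([.548,.2165]);Y=.187;ex=np.array([np.cos(Y),np.sin(Y)]);ey=np.array([-ex[1],ex[0]]);d=np.array(s['position'][:2])-P;print('tcp from pivot',d@ex,d@ey)
im=cv2.imread('pics/i.png')[100:320,180:420];cv2.imwrite('pics/i2.png',cv2.resize(im,None,fx=2.7,fy=2.7,interpolation=2))"
```

```text
7.4 [0.51694067 0.119228   0.04237422] [ 0.57382663  0.78675097 -0.10145549]
tcp from pivot -0.04860189235366262 -0.08980189474018901
```

View pics/i2.png

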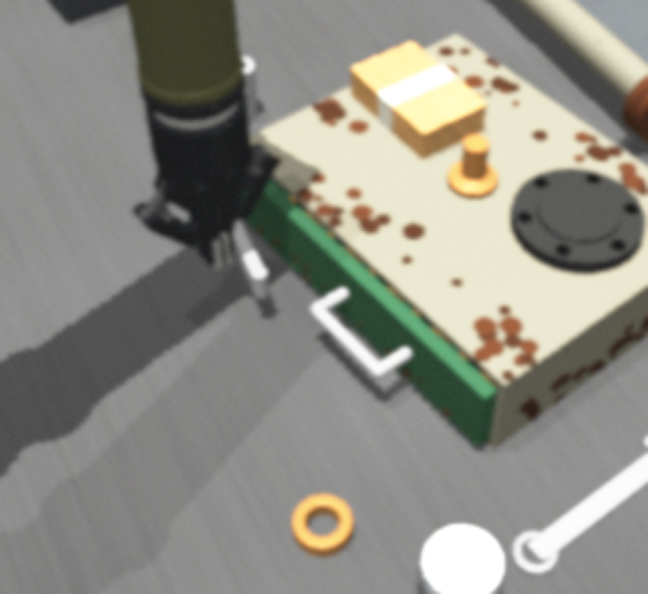

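The bar end at crop (255,265) is nearly round, about 0.3 rad still open, and the drawer is still home. I'll finish with a push straight in.

>>> drive_tool(offset=[[-0.002,0.006,0],[-0.004,0.012,0],[-0.006,0.018,0],[-0.006,0.022,0],[-0.006,0.026,0]], turn=[[0,0,0],[0,0,0],[0,0,0],[0,0,0],[0,0,0]], fingers=[1,1,1,1,1])

```text
t: 7.82
position: [0.543, 0.1183, 0.0422]
tcp_rot: [0.638, 0.77, -0.0, 0.0]
contact_force: [-1.8, -1.6, 0.4]
width: -0.0
```

>>> drive_tool(offset=[[0,0.002,0],[0,0.004,0],[0,0.006,0]], turn=[[0,0,0],[0,0,0],[0,0,0]], fingers=[1,1,1])

```text
t: 8.07
position: [0.5457, 0.1189, 0.0421]
tcp_rot: [0.638, 0.77, -0.003, -0.002]
contact_force: [-13.2, -4.5, 10.9]
width: -0.0002
```

>>> drive_tool(offset=[[0,0.002,0],[0,0.004,0],[0,0.004,0]], turn=[[0,0,0],[0,0,0],[0,0,0]], fingers=[1,1,1])

```text
t: 8.32
position: [0.5457, 0.119, 0.042]
tcp_rot: [0.638, 0.77, -0.007, -0.004]
contact_force: [-21.1, -5.7, 17.6]
width: -0.0001
```

>>> drive_tool(offset=[[0,-0.015,0],[0,-0.04,0],[0,-0.07,0],[0,-0.08,-0.04],[0,-0.08,-0.08],[0,-0.08,-0.12],[0,-0.08,-0.16],[0,-0.08,-0.2],[0,-0.08,-0.2],[0,-0.08,-0.2]], turn=[[0,0,0],[0,0,0],[0,0,0],[0,0,0],[0,0,0],[0,0,0],[0,0,0],[0,0,0],[0,0,0],[0,0,0]], fingers=[1,1,1,1,1,1,1,1,1,1])

```text
t: 9.15
position: [0.4759, 0.1068, 0.2457]
tcp_rot: [0.638, 0.77, 0.003, 0.003]
contact_force: [-0.2, -0.8, -0.1]
width: 0.0003
```

```bash
python3 -c "
from h import *
a=snap('wrist','j.png')['frame'];b=snap('side','k.png')['frame'];s=sensors.state();print(s['t'],s['position'],s['contact_force'])
im=np.vstack([a[:300],cv2.resize(b[120:320,170:490],None,fx=2,fy=2)[:300]]);cv2.imwrite('pics/jk.png',im[:,:,::-1])"
```

```text
9.25 [0.47358468 0.10609316 0.24186753] [-0.42543502  0.29478702 -0.98128636]
```

View pics/jk.png

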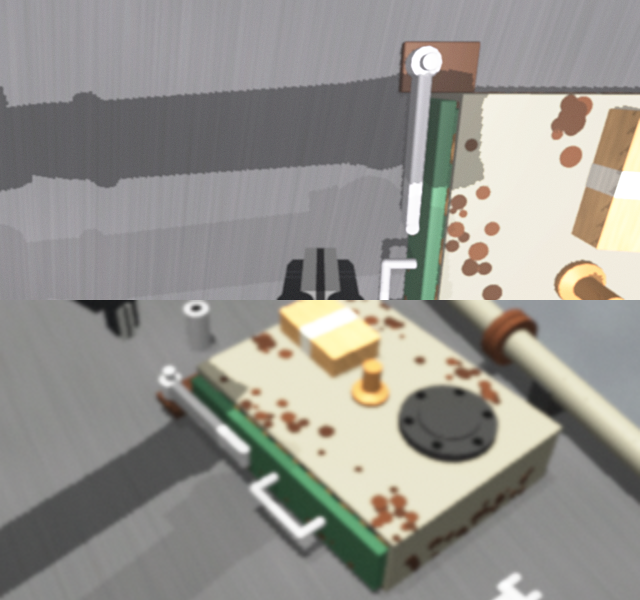

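The bar lies along the drawer front, from the pin at (427,62) to its end at (413,230). The drawer is flush and the parts have not moved. One numeric check before hand-in.

```bash
python3 -c "
from h import *
p,e=pt('j',427,62,.074)[:2],pt('j',412.5,230,.06)[:2];d=p-e;print('bar yaw',np.arctan2(-d[0],d[1]),np.linalg.norm(d))
e1,e2=pt('j',462,96,.085)[:2],pt('j',443,298,.085)[:2];d=e1-e2;print('edge yaw',np.arctan2(-d[0],d[1]))
h1,h2=pt('e',379,131,.045),pt('j',387,265,.045);print('handle left end, before/after bar',h1[:2],h2[:2])
"
```

```text
bar yaw 0.21217396853168943 0.15116342531096685
edge yaw 0.2091524458972908
handle left end, before/after bar [0.56344171 0.02194504] [0.56603921 0.01947002]
```

The bar is parallel to the front to within about 0.003 rad, and the drawer is still home. Handing in.

```bash
python3 -c "
from h import *
print(workorder.job_done())"
```

```text
the job is handed in; nothing more can be done
None
```

The job is done and handed in at about 9.3 s. I pushed the green drawer home by its handle with the fingers shut. I then swung the retaining bar round from its outer side until it met its stop, and lifted the arm clear.

**Checks that agreed:**
- **Drawer:** it stopped hard within 1 mm of where I expected home to be, and the last pictures show the panel flush with the locker. The handle measured within about 4 mm of its place before the bar was closed, which is about what these pictures can resolve.
- **Bar:** it lies along the drawer front, parallel to the locker edge to about 0.003 rad. Its measured length was 151 mm against the 150 mm given.
- **Loose parts:** everything in view stayed where it was. The spare seat, oil can and part of the spanner were outside the final crop. The seat, oil can and the part of the spanner in view had not moved in the picture taken just before the last push on the bar.
- **Forces:** the tool read close to zero at hand-in. The highest wrist reading was about 54 N, when I held the drawer against its stop. That was the fingers on the handle, well under the 120 N wrist limit.

**One disagreement:** my yaw estimates for the locker ranged from 0.16 to 0.21 rad between pictures. It did not affect either push.

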